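# Close and wind the spring drive of a drying rotator

### The arm

A 7-joint arm with a two-finger parallel gripper is mounted at the origin on the work surface. World frame = base frame: x ahead of the robot, y to its left, z up, the work surface at z = 0. Lengths are in m, angles in rad, forces in N, time in s.
With the tool pointing down it reaches from about 0.4 to 0.85 m from the base axis. Payload 10.4 kg.
Tool frame: the origin (TCP) lies at the very end of the fingers, on their centre line; the grasp point (between the pads) lies 19 mm behind it; x points along the fingers, y is the direction in which the jaws open and shut, and the axes are right-handed (so a half turn about x gives the same grasp; the last joint's range is limited). The gripper opens to 85 mm and grips with 20 to 120 N. Pads are 22 mm wide; open, the fingers measure 114 mm over their backs; the gripper's body (76 mm by 85 mm) begins 54 mm behind the grasp point. The pads swing forward as they close: fully open they stand 13 mm farther back than shut.
Start: joints at [-0.023, 0.332, -0.065, 1.46, 0.022, 1.35, -0.088], TCP at [0.625, 0, 0.231] pointing down, gripper open.
Joint ranges: [-2.6, 2.6], [-0.5, 2.12], [-1.47, 1.34], [0.16, 2.42], [-1.27, 4.41], [0.06, 2.06], [-2.6, 2.6]. Speed limits (rad/s): [2.22, 2.22, 2.79, 2.79, 3.14, 3.14, 3.14].

### API

Orientations are given as a unit quaternion [x, y, z, w].
In Python, from workcell import monitor, camera, ticket, regions_of gives the robot as it stands.
- The arm moves only by the tool step_arm, never from a script. Its argument "increments" is a list of rows, each a list of 5 numbers: the finger opening in m, from 0 to 0.0854, then the shift along the world's x, y, z in m, then the turn about the world's z in rad. A call has 1 to 12 rows; each row shifts and turns the commanded pose from where the row before left it; what a row does not reach is not made up. A row lasts 1/12 s, in which the tool goes at most 41.7 mm and 7.16 degrees, less where a joint would pass 70% of its speed; a pose out of reach is approached as far as the arm can. A call with a gripper value outside its range is refused whole. The fingers move at their own pace and stop on an object; "force" is the grip in N (left out, the last holds). Time passes only in rows, so rows that do not move let the fingers close. It gives the time, the measured TCP pose, the force and the opening at its end, in the units of the state.
- monitor.get_obs(): the state, without advancing time (a new reading comes with each control period).
- camera(name): name is "scene" or "side" or "wrist"; returns a dict with "color" (384x512x3 uint8, red, green, blue), "range_z" (384x512 float32, m along the optical axis (not along the pixel's ray), 0 where there is no reading), "fx", "fy", "cx", "cy" (pixels), "cam_to_world" (4x4, takes a point from camera to world coordinates). Camera axes: x right, y up, looking along -z (the intrinsics and any distortion apply to the point x, -y, -z); pixel columns grow to the right and rows downward; lengths in m; the calibration is good to about 2 mm. A picture is of the moment at which its call begins.
- ticket.hand_in(): hands the job in, once; it reports no verdict.
Trained networks look in a picture, given as the dict that the camera call returned (one of the last four; its "shot" number tells which), for a name from the list of things; names that differ only in an ending like _2 or _b are one class to them, and where a whole thing is asked for, a point or a joint stands for the part that bears it (a point fixed in the world has none). Each returns a list of dicts, best first, with "p" (0 to 1); they miss things now and then, are a little off and sometimes report something else, mostly with a low value. They report only what shows in the picture. A call takes as long as a camera call. They do not tell look-alikes from the thing itself.
- regions_of(picture, query): "region" (384x512 bool, what is visible of it) and "centre" ([row, column] in pixels, amid what is visible of it).
The state is a dict: "clock": time; "joint_pos": joint angles; "joint_velocities": joint speeds; "tau": joint torques, N m; "position": TCP position; "ee_rot": TCP orientation; "ft_force": force on the tool from outside, world axes, zero at the start; "torque": the same for the moment, N m; "grip_width": opening from 0.0 (shut) to 1.0 (fully open).
Only numpy, scipy, OpenCV 4.12 (cv2) and the standard library are available. Lean on these libraries where they do the work, as an engineer would, in place of code of your own. Each camera call takes 0.05 s, during which the arm holds its last target. There are 200 camera calls.

### The job

First put the loose gear cover back into its recess on the blue spring drive, fully home and flush, with its notched corner at the filled-in corner of the recess, and let go of it. Then wind the red key clockwise, a part turn at a time, until the gauge pointer stands in the green band, never into the red. Leave the other things on the bench where they are.

Things in the scene. Friction and masses are not known exactly. Their poses are not given: they have to be found in the camera images.
- cover_mid (a point): Centre (19 mm up, on the rib's axis) of the loose gear cover, 160 g, 38 mm tall, lying flat: dark metal plate 70 mm (its x) by 90 mm (its y), 8 mm thick, with a 20 mm square notch in its +x +y corner; on the middle of its top an orange grip rib 12 mm thick (x), 40 mm long (y), 30 mm tall, to be pinched across the 12 mm from above. Yaw within 0.6 rad of zero.
- pocket (a point): Centre of the ledge in the housing's recess, axes as the housing. Recess 74 mm (x) by 94 mm (y), 8 mm deep from the housing top to this ledge, gears showing below; its +x +y corner is filled by a 20 mm square block that matches the notch. A seated cover has the same x and y directions, its plate is flush with the housing top and cover_mid is 19 mm above this point.
- drive: Fixed blue spring-drive housing, 160 mm (its x) by 260 mm (y), 50 mm tall; origin at the centre of its underside, z up, yaw within 0.35 rad of zero. The recess lies on its +y half (pocket at x 0, y +60 mm), the key (x +32, y -75 mm) and the gauge (x -42, y -75 mm) on its -y half.
- key_grip (a point): Centre of the red key's flat wing, on the upright turning axis, 86 mm above the bench (36 mm above the housing top). The wing is 40 mm long (its x), 10 mm thick (its y), 32 mm tall (16 mm above and below this point), on a steel stem; these axes turn with the key. It can be pinched across the 10 mm from above.
- key (a joint): Winding angle of the key in rad, growing clockwise seen from above; 0 run down, hard stop at 6.2. Starts between 0.6 and 2.0. The click's friction (0.06 N m) keeps it where it is let go; with the spring, turning takes 0.07 N m at first and 0.10 N m when wound. Green band of the gauge: 4.2 to 5.2; red band: beyond 5.2.
- gauge (a point): Centre of the white winding gauge, a 62 mm disc lying on the housing top. Its black pointer, 23 mm long, turns clockwise seen from above by 0.8 rad for each rad of the key; at 0 it points along the housing's -x. A green band, then a red band, lie on the rim.
- tub_mid (a point): Bystander: blue tub with a red lid, 120 mm wide, 107 mm tall, middle.
- glue_mid (a point): Bystander: white glue bottle with a yellow cap, 48 mm wide, 140 mm tall, middle.
- carton_mid (a point): Bystander: cardboard carton 90 x 140 x 70 mm, middle.
- screwdriver: Bystander: screwdriver lying on the bench.
- tape_mid (a point): Bystander: roll of black tape lying flat, 90 mm wide, 25 mm tall, middle.
- jar_mid (a point): Bystander: glass jar, 64 mm wide, 70 mm tall, middle.
- tray_mid (a point): Bystander: grey divided parts tray 120 x 170 x 35 mm, middle.
Things that resemble listed ones, but are neither listed nor needed, are in the scene too. What is shaped like the part that bears cover_mid but purple or turquoise is not meant.

How it is judged:
On the way, in this order (a step that is already met when the one before it is completed fails the run):
1. the cover is seated flat in the recess and let go (x of cover_mid in the frame of pocket between -0.0035 and 0.0035 m and y of cover_mid in the frame of pocket between -0.0035 and 0.0035 m and z of cover_mid in the frame of pocket between 0.017 and 0.021 m and angle between the x axis of cover_mid and the x axis of pocket, either way round below 0.08 rad and angle between cover_mid's own z axis and vertical below 0.03 rad and contact force between cover and the fingers below 0.1 N), for 0.3 s.
2. the key is wound until the pointer is in the green band (value of joint key between 4.2 and 5.2 rad), for 0.2 s.
At the end, for the whole second after the job is handed in: The cover rests in the recess, centred within 3.5 mm each way, within 2 mm of fully home, square within 0.08 rad and level within 0.03 rad; the key is let go and stands still between 4.2 and 5.2 rad (pointer in the green band) (all of step 2 and x of cover_mid in the frame of pocket between -0.0035 and 0.0035 m and y of cover_mid in the frame of pocket between -0.0035 and 0.0035 m and z of cover_mid in the frame of pocket between 0.017 and 0.021 m and angle between the x axis of cover_mid and the x axis of pocket, either way round below 0.08 rad and angle between cover_mid's own z axis and vertical below 0.03 rad and velocity of joint key between -0.05 and 0.05 rad/s and linear speed of cover below 0.02 m/s); the robot touches nothing.
It fails at once if the key is wound into the red band (past 5.25 rad) (value of joint key above 5.25 rad).
It fails at once if a bystander is shoved by more than 30 mm or knocked over (distance of any of tub_mid, glue_mid, carton_mid, tape_mid, jar_mid, tray_mid, screwdriver from where it was at the start of the episode above 0.03 m).
It also fails if it takes over 72 s, if anything falls off the work surface, if the arm or the gripper's body presses on something with over 40 N, if the wrist force passes 120 N, or if a joint passes its speed limit or range.

## Working session

There is one attempt and no reset: what is moved stays moved. The work goes in short steps, Python scripts to look and compute and a tool call to move; the robot and the scene stay as the last step left them, time stands still between calls to the robot, and variables do not carry over. Pictures are saved under pics/ and viewed, about 8 in all and at most 12, crops included, and the job is handed in when it is done.

Besides the shell and the picture viewer there is one more tool, called after "Request:" as name(argument=value, ...), one argument or row to a line, values as JSON. step_arm: Moves the arm, as the interface text tells. Its arguments: {"type":"object","properties":{"increments":{"type":"array"},"force":{"type":"number"}},"required":["increments"]}

```bash
mkdir -p pics; cat > h.py <<'E'
import numpy as np, cv2
from workcell import monitor, camera, ticket, regions_of
def cloud(p):
    r=p["range_z"]; v,u=np.mgrid[0:r.shape[0],0:r.shape[1]]
    P=np.stack([(u-p["cx"])/p["fx"]*r,-(v-p["cy"])/p["fy"]*r,-r,np.ones_like(r)],-1)
    W=(P@np.array(p["cam_to_world"]).T)[...,:3]; W[r==0]=np.nan
    return W
def save(n,img,s=1):
    cv2.imwrite("pics/"+n,cv2.resize(img[...,::-1],None,fx=s,fy=s,interpolation=cv2.INTER_CUBIC))
E
python3 - <<'E'
from h import *
p=camera("scene"); q=camera("side")
save("a.png",np.hstack([p["color"],q["color"]]),0.78)
save("a1.png",p["color"],1.5)
save("a2.png",q["color"],1.5)
print(p.keys())
for n,c in(("scene",p),("side",q)):
    W=cloud(c)
    for t in["cover_mid","drive","key_grip","gauge","tub_mid","glue_mid","carton_mid","screwdriver","tape_mid","jar_mid","tray_mid"]:
        for r in regions_of(c,t)[:4]:
            m=r["region"]; print(n,t,round(r["p"],2),np.round(r["centre"]),np.round(np.nanmedian(W[m],0),3),m.sum(),np.round(np.nanmax(W[m][:,2]),3))
o=monitor.get_obs(); print(o)
E
```

```text
dict_keys(['color', 'range_z', 'fx', 'fy', 'cx', 'cy', 'cam_to_world', 'shot'])
scene cover_mid 0.78 [230. 304.] [0.602 0.245 0.007] 409 0.039
scene cover_mid 0.76 [191. 295.] [0.406 0.109 0.006] 249 0.037
scene cover_mid 0.62 [209. 327.] [0.466 0.259 0.007] 309 0.039
scene drive 0.85 [183. 229.] [ 0.518 -0.137  0.046] 2191 0.102
scene key_grip 0.61 [165. 208.] [ 0.515 -0.235  0.084] 85 0.102
scene gauge 0.85 [180. 231.] [ 0.518 -0.135  0.046] 2076 0.1
scene gauge 0.25 [221. 398.] [0.398 0.499 0.015] 1509 0.036
scene tub_mid 0.7 [210. 178.] [ 0.8   -0.142  0.096] 1212 0.109
scene tub_mid 0.22 [181. 228.] [ 0.52  -0.138  0.046] 2209 0.251
scene glue_mid 0.7 [220. 212.] [ 0.789 -0.006  0.069] 390 0.139
scene carton_mid 0.57 [246. 251.] [0.801 0.148 0.066] 1576 0.074
scene screwdriver 0.52 [267. 310.] [0.752 0.335 0.021] 236 0.027
scene tape_mid 0.51 [244. 251.] [0.8   0.148 0.066] 1604 0.074
scene jar_mid 0.9 [251. 377.] [0.612 0.484 0.046] 538 0.072
scene tray_mid 0.66 [220. 398.] [0.398 0.498 0.015] 1535 0.036
side cover_mid 0.94 [241. 216.] [0.584 0.244 0.007] 442 0.042
side cover_m
[... 915 characters left out ...]
0.04
{'clock': 1.2, 'joint_pos': array([-0.02260273,  0.33222717, -0.06470026,  1.46009006,  0.02159137,
        1.34990973, -0.08848305]), 'joint_velocities': array([-0.00038959, -0.00077232, -0.00070605,  0.00085695, -0.00053365,
       -0.00095461,  0.00194596]), 'tau': array([ 8.53505790e-04, -6.25241733e+01,  4.93609859e-02, -3.91834688e+01,
        1.64733350e-02,  1.79331790e-03,  7.20671096e-06]), 'position': array([6.25021062e-01, 2.28939355e-05, 2.31325295e-01]), 'ee_rot': array([ 0.50001618,  0.49999736, -0.49997329,  0.50001317]), 'ft_force': array([ 0.00704837,  0.10905946, -0.21843877]), 'torque': array([-0.00522765, -0.00237607, -0.00493204]), 'grip_width': 0.9995455273615899}
```

View pics/a1.png

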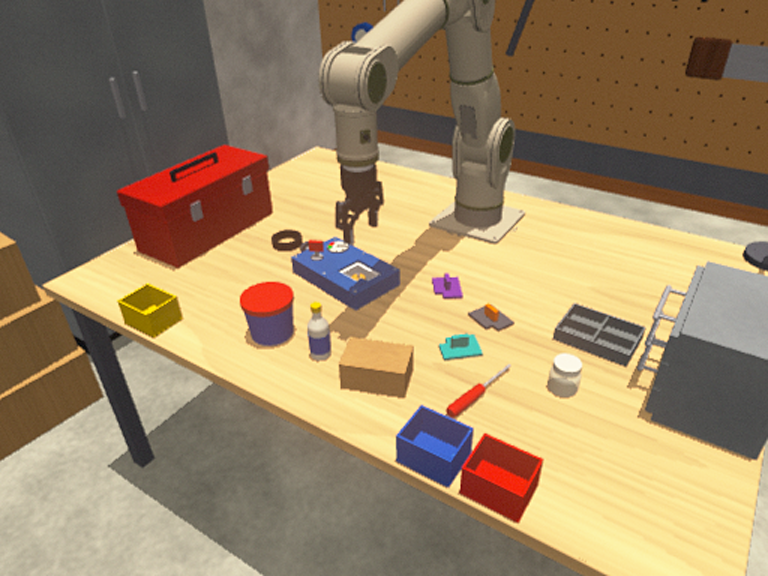

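The candidates in the scene image (original pixels, row/col) are purple (191,295), turquoise (230,304), and the dark plate with the orange rib (209,327). The last one fits the description. I'll look at the drive from the wrist first, then at the cover.

Request:
step_arm(
  increments=[
    [0.085,-0.02,-0.02,0.015,0],
    [0.085,-0.02,-0.02,0.015,0],
    [0.085,-0.02,-0.02,0.015,0],
    [0.085,-0.02,-0.02,0.015,0],
    [0.085,-0.02,-0.02,0.015,0],
    [0.085,-0.02,-0.02,0.015,0],
    [0.085,0,0,0,0],
    [0.085,0,0,0,0],
  ],
)

```text
clock: 1.87
position: [0.5047, -0.1214, 0.3227]
ee_rot: [0.501, 0.498, -0.5, 0.5]
ft_force: [0.3, 0.7, -0.1]
grip_width: 1.0
```

```bash
python3 - <<'E'
from h import *
p=camera("wrist"); save("w1.png",p["color"],1.5); np.savez("w1.npz",**{k:v for k,v in p.items()})
print(np.round(p["cam_to_world"],3),p["fx"],p["cx"],p["cy"]); W=cloud(p)
for t in["drive","key_grip","gauge"]:
    for r in regions_of(p,t)[:2]:
        m=r["region"]; print(t,round(r["p"],2),np.round(r["centre"]),np.round(np.nanmedian(W[m],0),3),m.sum())
print(monitor.get_obs()["position"])
E
```

```text
[[ 1.     0.004 -0.002  0.505]
 [-0.003  0.962  0.272 -0.051]
 [ 0.003 -0.272  0.962  0.465]
 [ 0.     0.     0.     1.   ]] 336.44454895042963 257.0166015383472 186.72977531407227
drive 0.66 [167. 243.] [ 0.493 -0.143  0.049] 25458
key_grip 0.72 [242. 257.] [ 0.509 -0.231  0.099] 429
gauge 0.97 [167. 246.] [ 0.493 -0.143  0.049] 25681
[ 0.50532327 -0.11888634  0.32046686]
```

View pics/w1.png

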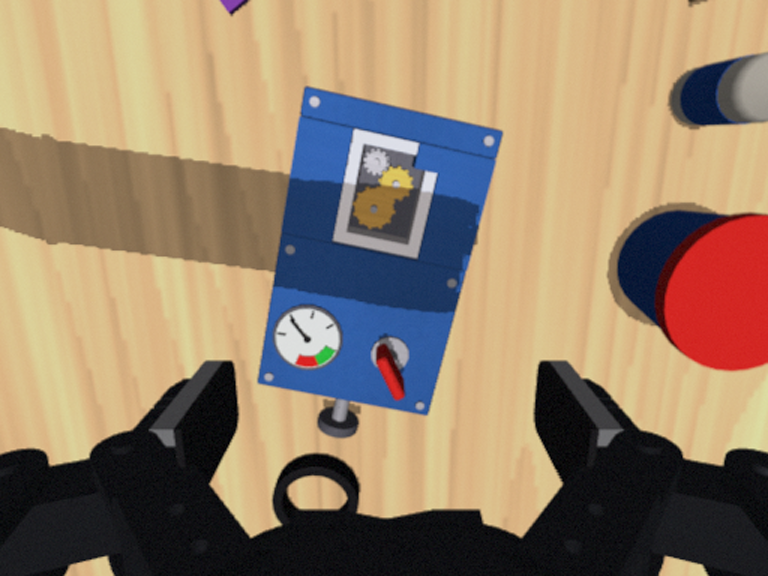

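The wrist view shows the drive tilted clockwise. The recess is at (385,195) with its block at the upper right (425,160). The gauge is at (307,339) with the pointer up-left, at about 0.8 rad of key angle. The red key wing runs from (383,348) to (398,397).

```bash
python3 - <<'E'
from h import *
p=dict(np.load("w1.npz")); W=cloud(p); c=p["color"].astype(int); hsv=cv2.cvtColor(p["color"],cv2.COLOR_RGB2HSV)
def proj(m,z):  # intersect pixel rays with plane z
    v,u=np.nonzero(m); d=np.stack([(u-p["cx"])/p["fx"],-(v-p["cy"])/p["fy"],-np.ones(len(u))],-1)@p["cam_to_world"][:3,:3].T
    o=p["cam_to_world"][:3,3]; return (o+d*((z-o[2])/d[:,2])[:,None])[:,:2]
def rect(P):
    (cx,cy),(w,h),a=cv2.minAreaRect((P*1000).astype(np.float32)); return np.round([cx,cy,w,h],1),round(a,2)
v,u=np.mgrid[0:384,0:512]
blue=(hsv[...,0]>100)&(hsv[...,0]<130)&(hsv[...,1]>120)&(u>160)&(u<350)&(v>50)&(v<285)&(W[...,2]>0.04)
blue=cv2.morphologyEx(blue.astype(np.uint8),cv2.MORPH_OPEN,np.ones((3,3)))>0
print("z top",np.nanmedian(W[blue][:,2])); print("drive",rect(proj(blue,.05)),rect(W[blue][:,:2]))
box=(u>210)&(u<300)&(v>75)&(v<180)
low=box&~(blue)&(W[...,2]<0.047)
n,l,s,_=cv2.connectedComponentsWithStats(low.astype(np.uint8)); k=1+np.argmax(s[1:,4]); low=l==k
print("recess",rect(proj(low,.05)),rect(proj(low,.042)),s[k])
red=((hsv[...,0]<8)|(hsv[...,0]>172))&(hsv[...,1]>150)&(u>235)&(u<285)&(v>220)&(v<275)
Z=W[red]; print("red z",np.percentile(Z[:,2],[5,50,95])); top=red&(W[...,2]>0.095); print("key",top.sum(),rect(proj(top,.102)),rect(W[top][:,:2]))
d=proj(top,.102); uu=np.linalg.svd(d-d.mean(0))[2][0]; print(np.arctan2(uu[1],uu[0]),d.mean(0))
blk=(p["color"].max(2)<70)&(np.hypot(u-204,v-225)<17)
P=proj(blk,.051); print("ptr",blk.sum(),P.mean(0)); 
wht=(hsv[...,1]<60)&(hsv[...,2]>120)&(np.hypot(u-204,v-225)<26); print("gauge",rect(proj(wht,.052)))
save("g.png",p["color"][195:285,170:300],5)
E
```

```text
z top 0.0493415022518755
drive (array([ 493.6, -155.5,  257. ,  158.2]), 77.69) (array([ 493.6, -155.7,  257.5,  158.7]), 77.75)
recess (array([506.8, -97.1,  93.3,  73. ]), 77.68) (array([506.8, -98. ,  95.1,  74.4]), 77.68) [ 222   86   70   87 4282]
red z [0.08138585 0.10006794 0.10198695]
key 255 (array([ 509.4, -233.2,   10.2,   39.6]), 24.21) (array([ 509.2, -235. ,    9.6,   37.5]), 23.88)
-1.1673825332241585 [ 0.5089186  -0.23276776]
ptr 22 [ 0.43149647 -0.21507925]
gauge (array([ 436.1, -220.7,   57.4,   55.8]), 46.25)
```

Request:
step_arm(
  increments=[
    [0.085,-0.005,0.03,0,0],
    [0.085,-0.005,0.03,0,0],
    [0.085,-0.005,0.03,0,0],
    [0.085,-0.005,0.03,0,0],
    [0.085,-0.005,0.03,0,0],
    [0.085,-0.005,0.03,0,0],
    [0.085,-0.005,0.03,0,0],
    [0.085,-0.005,0.03,0,0],
    [0.085,-0.005,0.03,0,0],
    [0.085,-0.005,0.03,0,0],
    [0.085,0,0.03,0,0],
    [0.085,0,0,0,0],
  ],
)

```text
clock: 3.07
position: [0.4529, 0.217, 0.3204]
ee_rot: [0.498, 0.503, -0.498, 0.501]
ft_force: [-0.8, 0.5, 0.8]
grip_width: 0.997
```

```bash
python3 - <<'E'
from h import *
p=camera("wrist"); save("w2.png",p["color"],1.5); np.savez("w2.npz",**{k:v for k,v in p.items()})
W=cloud(p)
for r in regions_of(p,"cover_mid")[:3]:
        m=r["region"]; print(round(r["p"],2),np.round(r["centre"]),np.round(np.nanmedian(W[m],0),3),m.sum())
print(monitor.get_obs()["position"])
E
```

```text
0.85 [223. 215.] [0.394 0.108 0.007] 2692
0.69 [120. 258.] [0.455 0.254 0.008] 3434
0.69 [127. 362.] [0.589 0.243 0.007] 3534
[0.45448001 0.21167373 0.32047751]
```

View pics/w2.png

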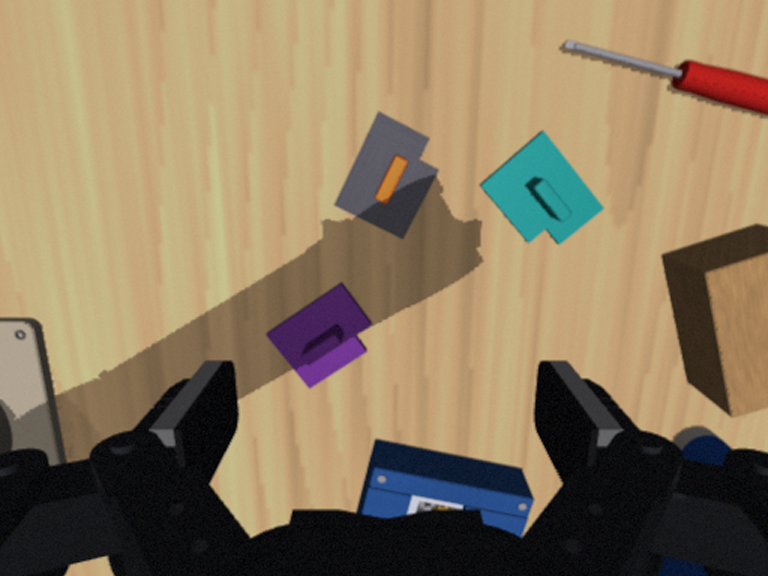

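The wrist view shows the dark plate with the orange rib at (390,178), with its notch to the upper right (430,155). The purple (320,335) and turquoise (543,190) look-alikes sit apart from it.

```bash
cat >> h.py <<'E'
def proj(p,m,z):
    v,u=np.nonzero(m); d=np.stack([(u-p["cx"])/p["fx"],-(v-p["cy"])/p["fy"],-np.ones(len(u))],-1)@np.array(p["cam_to_world"])[:3,:3].T
    o=np.array(p["cam_to_world"])[:3,3]; return (o+d*((z-o[2])/d[:,2])[:,None])[:,:2]
def rect(P):
    (cx,cy),(w,h),a=cv2.minAreaRect((P*1000).astype(np.float32)); return np.round([cx,cy,w,h],1),round(a,2)
E
python3 - <<'E'
from h import *
p=dict(np.load("w2.npz")); W=cloud(p); hsv=cv2.cvtColor(p["color"],cv2.COLOR_RGB2HSV); v,u=np.mgrid[0:384,0:512]
box=(u>215)&(u<300)&(v>65)&(v<165)
org=box&(hsv[...,0]>5)&(hsv[...,0]<22)&(hsv[...,1]>185)
top=org&(W[...,2]>.034); print("rib",top.sum(),rect(proj(p,top,.038)),rect(W[top][:,:2]))
pl=box&(W[...,2]>.004); 
pl=box&((hsv[...,1]<70)|org); pl=cv2.morphologyEx(pl.astype(np.uint8),cv2.MORPH_OPEN,np.ones((3,3)))>0
n,l,s,_=cv2.connectedComponentsWithStats(pl.astype(np.uint8)); pl=l==1+np.argmax(s[1:,4])
print("plate",pl.sum(),rect(proj(p,pl,.008)))
save("c.png",p["color"][60:170,205:310],5)
E
```

```text
rib 190 (array([456.6, 255.1,  37.8,  11.1]), 65.08) (array([456.6, 255. ,  38.1,  11.1]), 65.0)
plate 3146 (array([456.8, 254.7,  89.7,  70. ]), 63.82)
```

View pics/c.png

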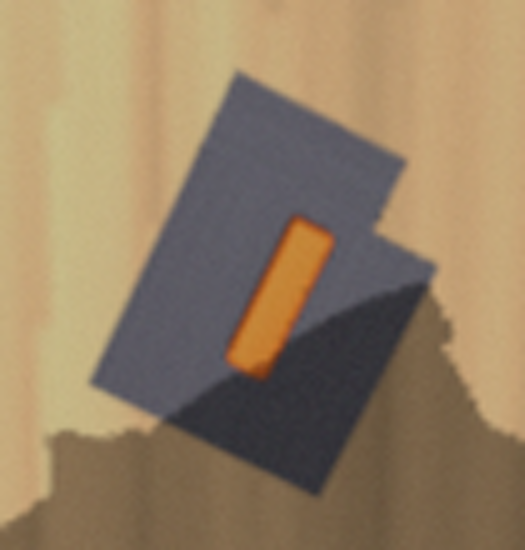

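The crop confirms it: dark plate, orange rib, notch at the +x+y corner. The centre is (0.457, 0.255) with yaw −0.452.

Request:
step_arm(
  increments=[
    [0.06,0.002,0.008,-0.03,-0.113],
    [0.06,0,0.008,-0.03,-0.113],
    [0.06,0,0.008,-0.03,-0.113],
    [0.06,0,0.008,-0.03,-0.113],
    [0.06,0,0.008,-0.03,0],
    [0.06,0,0.005,-0.03,0],
    [0.06,0,0,-0.03,0],
    [0.06,0,0,-0.03,0],
    [0.06,0,0,0,0],
    [0.06,0,0,0,0],
    [0.06,0,0,0,0],
  ],
)

```text
clock: 4.08
position: [0.458, 0.255, 0.0829]
ee_rot: [0.6, 0.375, -0.599, 0.375]
ft_force: [0.7, -0.6, 0.2]
grip_width: 0.699
```

```bash
python3 - <<'E'
from h import *
from scipy.spatial.transform import Rotation as R
o=monitor.get_obs(); y=R.from_quat(o["ee_rot"]).as_matrix(); print(o["position"],y[:,0],np.arctan2(y[1,1],y[0,1]))
E
```

```text
[0.45798323 0.25500918 0.08290328] [ 1.38046662e-03  5.98173423e-04 -9.99998868e-01] -0.4526776390481881
```

Request:
step_arm(
  increments=[
    [0.06,-0.001,0,-0.025,0],
    [0.06,0,0,-0.025,0],
    [0.06,0,0,-0.015,0],
    [0.06,0,0,-0.005,0],
    [0.06,0,0,0,0],
    [0.06,0,0,0,0],
    [0.0,0,0,0,0],
    [0.0,0,0,0,0],
    [0.0,0,0,0,0],
    [0.0,0,0,0,0],
    [0.0,0,0,0,0],
    [0.0,0,0,0,0],
  ],
  force=50,
)

```text
clock: 5.08
position: [0.4565, 0.2553, 0.0121]
ee_rot: [0.6, 0.375, -0.599, 0.375]
ft_force: [-0.9, -0.4, 6.8]
grip_width: 0.134
```

Request:
step_arm(
  increments=[
    [0.0,0,0,0,0],
    [0.0,0,0,0,0],
    [0.0,0,0,0,0],
    [0.0,0,0,0.005,0],
    [0.0,0,0,0.015,0],
    [0.0,0,0,0.03,0],
    [0.0,0,0,0.03,0],
    [0.0,0,0,0.03,0],
    [0.0,0,0,0.03,0],
    [0,0,0,0,0],
    [0,0,0,0,0],
  ],
)

```text
clock: 6.0
position: [0.4567, 0.2555, 0.1529]
ee_rot: [0.6, 0.375, -0.598, 0.375]
ft_force: [-0.6, 0.6, -2.6]
grip_width: 0.128
```

Request:
step_arm(
  increments=[
    [0,0.005,-0.035,0,0.04],
    [0,0.005,-0.035,0,0.04],
    [0,0.005,-0.035,0,0.04],
    [0,0.005,-0.035,0,0.04],
    [0,0.005,-0.035,0,0.04],
    [0,0.005,-0.035,0,0.038],
    [0,0.005,-0.035,0,0],
    [0,0.005,-0.035,0,0],
    [0,0.005,-0.035,0,0],
    [0,0.005,-0.037,0,0],
    [0,0,0,0,0],
    [0,0,0,0,0],
  ],
)

```text
clock: 7.0
position: [0.5048, -0.0993, 0.1496]
ee_rot: [-0.551, -0.443, 0.552, -0.442]
ft_force: [-0.6, 1.5, -1.5]
grip_width: 0.13
```

Request:
step_arm(
  increments=[
    [0,0,0,-0.02,0],
    [0,0,0,-0.02,0],
    [0,0,0,-0.02,0],
    [0,0,0,0,0],
    [0,0,0,0,0],
    [0,0,0,0,0],
  ],
)

```text
clock: 7.5
position: [0.5063, -0.0963, 0.0919]
ee_rot: [0.55, 0.444, -0.55, 0.444]
ft_force: [-0.1, -0.6, -1.6]
grip_width: 0.128
```

```bash
cat >> h.py <<'E'
def pose():
    from scipy.spatial.transform import Rotation as R
    o=monitor.get_obs(); y=R.from_quat(o["ee_rot"]).as_matrix(); print(np.round(o["position"],4),"yaw",round(np.arctan2(y[1,1],y[0,1]),4),np.round(o["ft_force"],1),round(o["grip_width"],3))
E
python3 - <<'E'
from h import *
pose()
p=camera("wrist"); s=camera("scene"); q=camera("side")
np.savez("w3.npz",**p)
save("w3.png",p["color"],1.5)
E
```

```text
[ 0.5063 -0.0963  0.0919] yaw -0.2131 [-0.1 -0.6 -1.6] 0.128
```

View pics/w3.png

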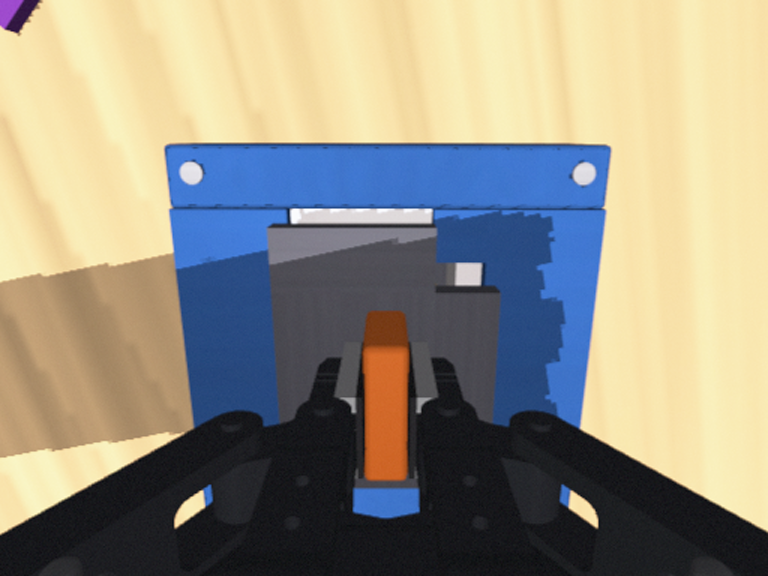

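The wrist view shows the cover held by its rib (385,400) above the recess, with its notch at (460,275) over the filled block. It looks square and about centred. I'll measure the offset between plate and recess in this picture.

```bash
python3 - <<'E'
from h import *
p=dict(np.load("w3.npz")); W=cloud(p); hsv=cv2.cvtColor(p["color"],cv2.COLOR_RGB2HSV); v,u=np.mgrid[0:384,0:512]
pk=np.array([.5066,-.097]); t=-.2148; R=np.array([[np.cos(t),np.sin(t)],[-np.sin(t),np.cos(t)]])
L=lambda P:(P-pk)@R.T*1000
m=(W[...,2]>.08)&(W[...,2]<.1)&(hsv[...,1]<90)&(v<240)&(v>145)&(u>170)&(u<340)&~((u>205)&(u<300)&(v>200))
zt=np.nanmedian(W[m][:,2]); print("plate z",zt,m.sum()); A=W[m]; A=A[np.abs(A[:,2]-zt)<.01]
f=np.linalg.lstsq(np.c_[A[:,:2]-pk,np.ones(len(A))],A[:,2],rcond=None)[0]; print("tilt",f)
for zz in (zt,):
    Q=np.full(W.shape[:2]+(2,),np.nan); Q[m]=L(proj(p,m,zz))
    rows=range(200,235)
    def line(k):  # fit x of edge vs y
        E=[Q[r][m[r]][k] for r in rows if m[r].any()]; E=np.array(E); return np.polyfit(E[:,1],E[:,0],1),np.median(E[:,1])
    print("left",line(0),"right",line(-1))
    E=np.array([Q[:,c][m[:,c]][0] for c in range(190,280)]); print("top",np.polyfit(E[:,0],E[:,1],1),np.median(E[:,0]))
    E=np.array([Q[:,c][m[:,c]][0] for c in range(298,326)]); print("notchbottom",np.polyfit(E[:,0],E[:,1],1))
    E=np.array([Q[r][m[r]&(u[r]<310)][-1] for r in range(158,185)]); print("notchside",np.median(E[:,0]))
w=(hsv[...,1]<60)&(hsv[...,2]>110)&(W[...,2]<.07)&(v>130)&(v<195)&(u>180)&(u<335)
g=lambda mm,z:L(proj(p,mm,z))
a=w&(v<150); G=g(a,.05); print("recess top strip y max@.05",np.percentile(G[:,1],[99,100]),"x",G[:,0].min(),g(a,.042)[:,1].max(),g(a,.042)[:,[0]].min(),G[:,0].max())
b=w&(v>165)&(u>295); G=g(b,.05); H=g(b,.042);print("corner strip x max",G[:,0].max(),H[:,0].max(),"y",G[:,1].max(),H[:,1].max())
print([hex(0)],p["color"][135:156:1,240].tolist())
E
```

```text
plate z 0.0872753249154207 8310
tilt [-0.01014201 -0.01385019  0.08755026]
left (array([ 1.72257642e-03, -3.48342030e+01]), np.float64(14.669670596752146)) right (array([4.38954773e-03, 3.42521912e+01]), np.float64(14.757484283570543))
top [2.63539471e-03 4.65728535e+01] -10.113609360235337
notchbottom [-1.42730680e-02  2.78465753e+01]
notchside 14.51268213628377
recess top strip y max@.05 [45.97697189 45.98326993] x -35.452140375731744 44.908522469049714 -36.983493269246814 16.819263147533547
corner strip x max 35.922034918951844 37.491228874453896 y 25.754726525898374 23.80123620563681
['0x0'] [[63, 117, 203], [58, 110, 193], [55, 101, 173], [41, 80, 142], [232, 236, 245], [249, 250, 253], [232, 230, 233], [224, 219, 220], [224, 219, 219], [222, 217, 218], [222, 219, 219], [223, 218, 219], [223, 218, 219], [190, 184, 186], [95, 94, 96], [43, 43, 48], [61, 58, 65], [120, 119, 131], [130, 128, 141], [130, 128, 139], [130, 128, 141]]
```

```bash
python3 - <<'E'
from h import *
p=dict(np.load("w3.npz")); g=p["color"].astype(float).mean(2)
pk=np.array([.5066,-.097]); t=-.2148; R=np.array([[np.cos(t),np.sin(t)],[-np.sin(t),np.cos(t)]])
def pt(r,c,z):
    d=np.array(p["cam_to_world"])[:3,:3]@[(c-p["cx"])/p["fx"],-(r-p["cy"])/p["fy"],-1]; o=np.array(p["cam_to_world"])[:3,3]
    return R@((o+d*(z-o[2])/d[2])[:2]-pk)*1000
def edge(prof,i0,i1,sign):  # subpixel steepest edge
    d=np.diff(prof)[i0:i1]*sign; k=np.argmax(d); s=d[max(k-1,0):k+2]; s=np.clip(s,0,None); return i0+max(k-1,0)+0.5+(s*np.arange(len(s))).sum()/s.sum()
def med(f,z): return np.round(np.median([pt(*x,z) for x in f],0),2)
T=range(195,280,5); N=range(299,322,3)
print("plate top y",med([(edge(g[:,c],148,156,1),c) for c in T],.0873)," bottomface",med([(edge(g[:,c],144,151,-1),c) for c in T],.0793))
print("notch y",med([(edge(g[:,c],192,200,1),c) for c in N],.0873)," bottom",med([(edge(g[:,c],186,194,-1),c) for c in range(306,319,3)],.0793))
print("recess lip y",med([(edge(g[:,c],133,143,1),c) for c in T],.05))
print("block lip y",med([(edge(g[:,c],170,180,1),c) for c in range(308,319,3)],.05))
for r in (205,215,225): print("x left",pt(r,edge(g[r],175,190,1) if g[r,190]>g[r,175] else edge(g[r],175,190,-1),.0873)[0],"right",pt(r,edge(g[r],326,340,1) if g[r,340]>g[r,326] else edge(g[r],326,340,-1),.0873)[0])
for r in(177,182): print("recess right", pt(r,edge(g[r],315,330,-1),.05)[0],pt(r,edge(g[r],315,330,-1),.042)[0])
for r in(141,143): print("recess left", pt(r,edge(g[r],185,202,1),.05)[0],"blockside",pt(r,edge(g[r],280,296,-1),.05)[0],pt(r,edge(g[r],280,296,-1),.042)[0])
E
```

```text
plate top y [-9.91 45.5 ]  bottomface [-10.42  45.44]
notch y [23.77 25.55]  bottom [26.17 25.52]
recess lip y [-12.26  46.18]
block lip y [31.04 25.9 ]
x left -35.884524225376666 right 34.50061471188492
x left -37.57862138192962 right 34.32384738243383
x left -35.34977171651028 right 34.25332465637961
recess right 35.92340626535 37.4926597931515
recess right 35.79110796627479 37.354614358328256
recess left -35.355687557931994 blockside 16.517052471344233 17.243279668424872
recess left -35.40523909226618 blockside 16.509720792744414 17.235629496295914
```

Request:
step_arm(
  increments=[
    [0,0.0004,-0.0012,-0.01,-0.002],
    [0,0,0,-0.01,0],
    [0,0,0,-0.008,0],
    [0,0,0,0,0],
    [0,0,0,0,0],
    [0,0,0,0,0],
    [0,0,0,0,0],
  ],
)

```text
clock: 8.23
position: [0.5067, -0.0982, 0.0636]
ee_rot: [0.551, 0.443, -0.551, 0.443]
ft_force: [0.2, -0.5, -1.6]
grip_width: 0.132
```

```bash
python3 -c "
from h import *
pose()"
```

```text
[ 0.5067 -0.0982  0.0636] yaw -0.216 [ 0.2 -0.5 -1.6] 0.132
```

Request:
step_arm(
  increments=[
    [0,0,0.0006,-0.001,0],
    [0,0,0,-0.001,0],
    [0,0,0,-0.001,0],
    [0,0,0,-0.001,0],
    [0,0,0,-0.001,0],
    [0,0,0,-0.001,0],
    [0,0,0,0,0],
    [0,0,0,0,0],
  ],
)

```text
clock: 8.9
position: [0.5064, -0.0976, 0.0573]
ee_rot: [-0.551, -0.443, 0.551, -0.443]
ft_force: [-0.3, -0.0, -2.3]
grip_width: 0.13
```

Request:
step_arm(
  increments=[
    [0,0,0,-0.001,0],
    [0,0,0,-0.001,0],
    [0,0,0,-0.001,0],
    [0,0,0,0,0],
    [0,0,0,0,0],
  ],
)

```text
clock: 9.32
position: [0.5064, -0.0976, 0.0543]
ee_rot: [-0.551, -0.443, 0.551, -0.443]
ft_force: [0.1, -0.1, -1.4]
grip_width: 0.129
```

Request:
step_arm(
  increments=[
    [0,0,0,-0.0007,0],
    [0,0,0,-0.0007,0],
    [0,0,0,0,0],
    [0,0,0,0,0],
  ],
)

```text
clock: 9.65
position: [0.5065, -0.0976, 0.0541]
ee_rot: [0.551, 0.443, -0.551, 0.443]
ft_force: [-6.6, 0.9, 13.2]
grip_width: 0.126
```

The force rises at z = 0.0541, the height expected when seated. I'll release and look.

Request:
step_arm(
  increments=[
    [0.04,0,0,0,0],
    [0.04,0,0,0,0],
    [0.04,0,0,0,0],
    [0.04,0,0,0,0],
    [0.04,0,0,0.01,0],
    [0.04,0,0,0.03,0],
    [0.04,0,0,0.03,0],
    [0.04,0,0,0.04,0],
    [0.06,0,0,0.04,0],
    [0.06,0,0,0.04,0],
    [0.06,0,0,0,0],
    [0.06,0,0,0,0],
  ],
)

```text
clock: 10.65
position: [0.5076, -0.0977, 0.2462]
ee_rot: [0.552, 0.442, -0.55, 0.445]
ft_force: [-0.6, 0.2, -0.4]
grip_width: 0.699
```

```bash
python3 - <<'E'
from h import *
pose()
p=camera("wrist"); np.savez("w4.npz",**p); save("w4.png",p["color"],1.5)
W=cloud(p); hsv=cv2.cvtColor(p["color"],cv2.COLOR_RGB2HSV); 
pk=np.array([.5066,-.097]); t=-.2148; R=np.array([[np.cos(t),np.sin(t)],[-np.sin(t),np.cos(t)]])
L=(W[...,:2]-pk)@R.T
for n,m in (("plate",(abs(L[...,0])<.031)&(abs(L[...,1])<.041)&~((L[...,0]>.01)&(L[...,1]>.02))&(abs(L[...,0])>.012)&(hsv[...,1]<90)),("blue",(abs(L[...,0])<.07)&(L[...,1]>-.06)&(L[...,1]<.065)&(hsv[...,1]>140)&(hsv[...,0]>100)&(hsv[...,0]<130))):
    m&=W[...,2]<.07
    A=W[m]; f=np.linalg.lstsq(np.c_[L[m],np.ones(len(A))],A[:,2],rcond=None)[0]; print(n,m.sum(),np.nanmedian(A[:,2]),f)
E
```

```text
[ 0.5076 -0.0977  0.2462] yaw -0.216 [-0.6  0.2 -0.4] 0.699
plate 2490 0.049425494496078054 [-4.05929503e-05  1.36123830e-03  4.94265212e-02]
blue 10366 0.049405340175142115 [-0.00082221  0.00229386  0.04932029]
```

View pics/w4.png

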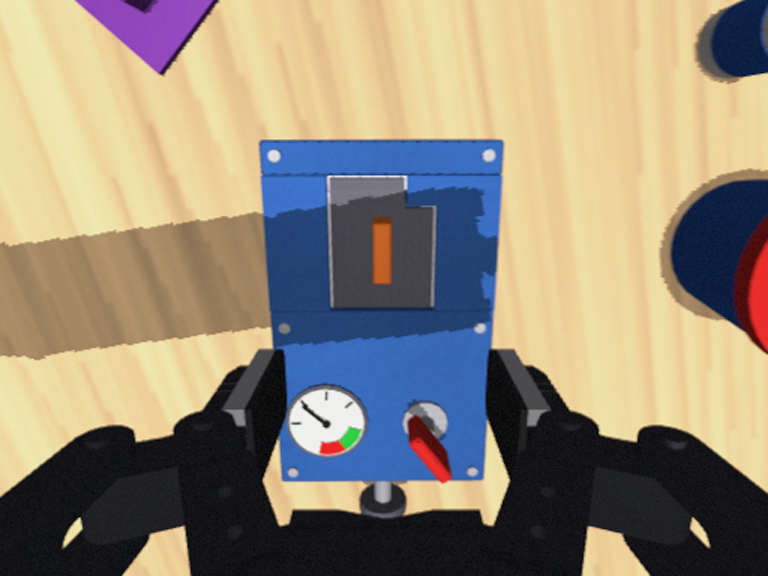

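The cover is seated flush and level: plate z is 0.0494 against 0.0494 for the housing, with even rims around it at (382,242). The pointer is still up-left at (303,402) and the key is at (428,447). Next I'll measure the pointer and the wing.

```bash
cat >> h.py <<'E'
def gauge(p):
    W=cloud(p); v,u=np.mgrid[0:384,0:512]; t=-.2148; c,s=np.cos(t),np.sin(t); R=np.array([[c,s],[-s,c]])
    G=proj(p,np.ones(u.shape,bool),.052).reshape(384,512,2)
    hsv=cv2.cvtColor(p["color"],cv2.COLOR_RGB2HSV)
    near=np.hypot(*(G-[.4366,-.2198]).transpose(2,0,1))<.036
    w=near&(hsv[...,1]<70)&(hsv[...,2]>100)|near&(hsv[...,1]>150)&(((hsv[...,0]>40)&(hsv[...,0]<85))|(hsv[...,0]<8))
    (cx,cy),r=cv2.minEnclosingCircle((G[w]*1000).astype(np.float32)); 
    w0=np.array([.4366,-.2198])
    D=(G-w0)@R.T*1000; rr=np.hypot(D[...,0],D[...,1])
    k=(rr>5)&(rr<17)&(p["color"].max(2)<90)
    d=D[k].mean(0) if k.any() else [0,0]
    a=(np.pi-np.arctan2(d[1],d[0]))%(2*np.pi); print("gauge circ",round(cx,1),round(cy,1),round(r,1),"npx",k.sum(),"ptr",round(a,3),"key",round(a/.8,3))
def key(p,zmin=.092):
    W=cloud(p); hsv=cv2.cvtColor(p["color"],cv2.COLOR_RGB2HSV)
    m=((hsv[...,0]<8)|(hsv[...,0]>172))&(hsv[...,1]>150)&(np.hypot(W[...,0]-.509,W[...,1]+.2355)<.03)&(W[...,2]>zmin)
    d=proj(p,m,.102); q=W[m][:,:2]; 
    print("key n",m.sum(),rect(d),rect(q), [round(float(np.arctan2(*np.linalg.svd(x-x.mean(0))[2][0][::-1])),3) for x in (d,q)])
E
python3 - <<'E'
from h import *
for n in("w1","w4"):
    p=dict(np.load(n+".npz")); gauge(p); key(p,.095)
print(np.round(monitor.get_obs()["joint_pos"],2))
E
```

```text
gauge circ 436.3 -220.0 30.2 npx 11 ptr 0.653 key 0.817
key n 255 (array([ 509.4, -233.2,   10.2,   39.6]), 24.21) (array([ 509.2, -235. ,    9.6,   37.5]), 23.88) [-1.167, -1.155]
gauge circ 436.2 -220.0 30.3 npx 17 ptr 0.541 key 0.676
key n 368 (array([ 509.4, -232.3,   11. ,   40.8]), 24.2) (array([ 508.9, -234.9,   10.3,   38.3]), 23.99) [-1.181, -1.158]
[ 0.17  0.09 -0.07  1.73  0.01  1.33 -0.12]
```

Request:
step_arm(
  increments=[
    [0.06,0.0015,-0.02,0,0.1],
    [0.06,0,-0.02,0,0.1],
    [0.06,0,-0.02,0,0.1],
    [0.06,0,-0.02,-0.02,0.1],
    [0.06,0,-0.02,-0.02,0.1],
    [0.06,0,-0.02,-0.02,0.1],
    [0.06,0,-0.018,-0.02,0.036],
    [0.06,0,0,-0.02,0],
    [0.06,0,0,-0.02,0],
    [0.06,0,0,0,0],
    [0.06,0,0,0,0],
    [0.06,0,0,0,0],
  ],
)

```text
clock: 11.7
position: [0.5081, -0.2354, 0.1235]
ee_rot: [0.385, 0.593, -0.385, 0.593]
ft_force: [-0.5, 0.5, -0.0]
grip_width: 0.703
```

```bash
python3 - <<'E'
from h import *
pose(); print(np.round(monitor.get_obs()["joint_pos"],2))
p=camera("wrist"); key(p,.095); save("w5.png",p["color"],1.2)
E
```

```text
[ 0.5081 -0.2354  0.1235] yaw 0.4204 [-0.5  0.5 -0. ] 0.703
[ 0.36  0.28 -0.    1.77  0.    1.1   0.77]
key n 1234 (array([ 508.1, -235.2,    9. ,   40.1]), 24.37) (array([ 508.7, -236.4,    9.2,   39.7]), 24.26) [-1.146, -1.146]
```

View pics/w5.png

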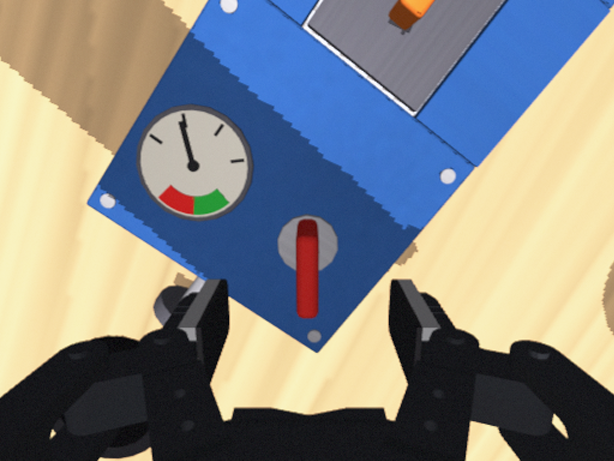

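The jaws straddle the wing at (308,268) and are aligned with it. The gauge at (194,163) still reads low. I'll descend and pinch.

Request:
step_arm(
  increments=[
    [0.06,0.0004,0,-0.02,0.003],
    [0.06,0,0,-0.02,0],
    [0.06,0,0,-0.0165,0],
    [0.06,0,0,0,0],
    [0.06,0,0,0,0],
    [0,0,0,0,0],
    [0,0,0,0,0],
    [0,0,0,0,0],
    [0,0,0,0,0],
    [0,0,0,0,0],
    [0,0,0,0,0],
    [0,0,0,0,0],
  ],
  force=30,
)

```text
clock: 12.75
position: [0.5078, -0.2363, 0.0673]
ee_rot: [0.384, 0.594, -0.384, 0.594]
ft_force: [-5.1, -0.8, 7.2]
grip_width: 0.112
```

Request:
step_arm(
  increments=[
    [0,0,0,0,0],
    [0,0,0,0,-0.05],
    [0,0,0,0,-0.1],
    [0,0,0,0,-0.1],
    [0,0,0,0,-0.1],
    [0,0,0,0,-0.1],
    [0,0,0,0,-0.1],
    [0,0,0,0,-0.1],
    [0,0,0,0,-0.1],
    [0,0,0,0,-0.1],
    [0,0,0,0,0],
    [0,0,0,0,0],
  ],
)

```text
clock: 13.75
position: [0.5092, -0.2363, 0.0673]
ee_rot: [0.594, 0.383, -0.594, 0.384]
ft_force: [2.7, -2.5, 1.9]
grip_width: 0.111
```

```bash
python3 - <<'E'
from h import *
pose(); p=camera("wrist"); gauge(p)
E
```

```text
[ 0.5092 -0.2363  0.0673] yaw -0.4241 [ 2.7 -2.5  1.9] 0.111
gauge circ 432.7 -219.4 32.1 npx 219 ptr 0.558 key 0.697
```

Request:
step_arm(
  increments=[
    [0,0,0,0,-0.1],
    [0,0,0,0,-0.1],
    [0,0,0,0,-0.1],
    [0,0,0,0,-0.1],
    [0,0,0,0,-0.1],
    [0,0,0,0,-0.1],
    [0,0,0,0,-0.1],
    [0,0,0,0,-0.1],
    [0,0,0,0,-0.1],
    [0,0,0,0,-0.1],
    [0,0,0,0,0],
    [0,0,0,0,0],
  ],
)

```text
clock: 14.8
position: [0.5103, -0.2376, 0.0674]
ee_rot: [0.707, 0.05, -0.704, 0.053]
ft_force: [9.2, -8.5, -3.5]
grip_width: 0.117
```

Request:
step_arm(
  increments=[
    [0.06,0,0,0,0],
    [0.06,0,0,0,0],
    [0.06,0,0,0,0],
    [0.06,0,0,0,0],
    [0.06,0,0,0.02,0],
    [0.06,0,0,0.04,0],
    [0.06,0,0,0.04,0],
    [0.06,0,0,0.04,0.1],
    [0.06,0,0,0,0.1],
    [0.06,0,0,0,0.1],
    [0.06,0,0,0,0.1],
    [0.06,0,0,0,0.1],
  ],
)

```text
clock: 15.8
position: [0.5081, -0.2352, 0.2065]
ee_rot: [-0.67, -0.226, 0.67, -0.226]
ft_force: [-0.6, -0.7, -0.3]
grip_width: 0.703
```

Request:
step_arm(
  increments=[
    [0.06,0,0,0,0.12],
    [0.06,0,0,0,0.12],
    [0.06,0,0,0,0.12],
    [0.06,0,0,0,0.12],
    [0.06,0,0,0,0.12],
    [0.06,0,0,0,0.12],
    [0.06,0,0,0,0.12],
    [0.06,0,0,0,0.12],
    [0.06,0,0,0,0.12],
    [0.06,0,0,0,0],
    [0.06,0,0,0,0],
    [0.06,0,0,0,0],
  ],
)

```text
clock: 16.8
position: [0.5082, -0.2355, 0.2063]
ee_rot: [0.461, 0.536, -0.461, 0.536]
ft_force: [1.2, -0.2, -0.3]
grip_width: 0.701
```

```bash
python3 - <<'E'
from h import *
pose(); p=camera("wrist"); gauge(p); key(p,.095); save("w6.png",p["color"],1.2)
E
```

```text
[ 0.5082 -0.2355  0.2063] yaw 0.1493 [ 1.2 -0.2 -0.3] 0.701
gauge circ 436.3 -221.1 28.4 npx 34 ptr 2.313 key 2.891
key n 651 (array([ 508.7, -234.8,   38.2,   10.3]), 8.52) (array([ 508.8, -235.8,   38.5,    9.3]), 8.73) [0.146, 0.147]
```

View pics/w6.png

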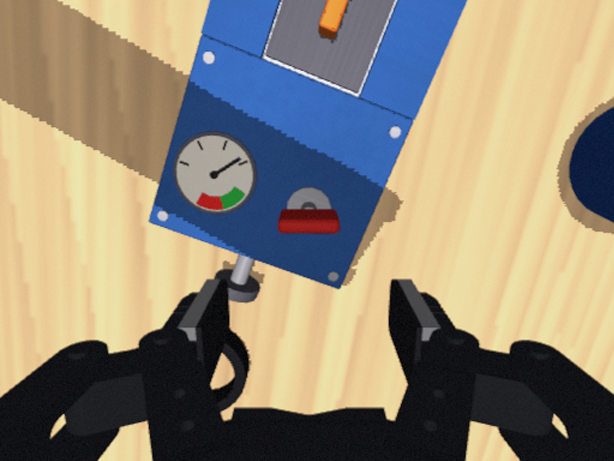

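The pointer now aims at (239,158), about 2.2–2.3 rad, which puts the key at 2.7–2.9. The wing lies along the image x axis. I'll regrasp with a +1.57 rad turn and wind about 1.9 rad more.

Request:
step_arm(
  increments=[
    [0.06,0,0,0,0.12],
    [0.06,0,0,0,0.12],
    [0.06,0,0,0,0.12],
    [0.06,0,0,0,0.12],
    [0.06,0,0,0,0.12],
    [0.06,0,0,0,0.12],
    [0.06,0,0,0,0.12],
    [0.06,0,0,0,0.12],
    [0.06,0,0,0,0.12],
    [0.06,0,0,0,0.12],
    [0.06,0,0,0,0.12],
    [0.06,0,0,0,0.12],
  ],
)

```text
clock: 17.85
position: [0.5083, -0.2355, 0.2064]
ee_rot: [-0.009, 0.707, 0.009, 0.707]
ft_force: [0.1, 0.6, -0.2]
grip_width: 0.698
```

Request:
step_arm(
  increments=[
    [0.06,0.0004,-0.0002,-0.03,0.12],
    [0.06,0,0,-0.03,0.01],
    [0.06,0,0,-0.03,0],
    [0.06,0,0,0,0],
    [0.06,0,0,0,0],
    [0.06,0,0,0,0],
  ],
)

```text
clock: 18.35
position: [0.5096, -0.2361, 0.1182]
ee_rot: [-0.054, 0.705, 0.053, 0.706]
ft_force: [-0.6, 0.4, 0.8]
grip_width: 0.707
```

```bash
python3 - <<'E'
from h import *
pose(); print(np.round(monitor.get_obs()["joint_pos"],2)); p=camera("wrist"); gauge(p); key(p,.095)
E
```

```text
[ 0.5096 -0.2361  0.1182] yaw 1.722 [-0.6  0.4  0.8] 0.707
[ 0.34  0.28  0.01  1.77 -0.    1.09  2.08]
gauge circ 436.8 -221.1 28.6 npx 75 ptr 2.303 key 2.878
key n 1298 (array([ 507. , -237.3,   40.3,    8.8]), 8.61) (array([ 508.2, -237.1,   39.8,    9. ]), 8.19) [0.145, 0.144]
```

Request:
step_arm(
  increments=[
    [0.06,-0.001,0.0002,-0.02,0],
    [0.06,0,0,-0.02,0],
    [0.06,0,0,-0.0115,0],
    [0.06,0,0,0,0],
    [0,0,0,0,0],
    [0,0,0,0,0],
    [0,0,0,0,0],
    [0,0,0,0,0],
    [0,0,0,0,0],
    [0,0,0,0,0],
    [0,0,0,0,0],
    [0,0,0,0,0],
  ],
)

```text
clock: 19.4
position: [0.5088, -0.2379, 0.0664]
ee_rot: [-0.054, 0.704, 0.052, 0.706]
ft_force: [1.9, -5.5, 0.8]
grip_width: 0.111
```

Request:
step_arm(
  increments=[
    [0,0,0,0,-0.05],
    [0,0,0,0,-0.1],
    [0,0,0,0,-0.1],
    [0,0,0,0,-0.1],
    [0,0,0,0,-0.1],
    [0,0,0,0,-0.1],
    [0,0,0,0,-0.1],
    [0,0,0,0,-0.1],
    [0,0,0,0,-0.1],
    [0,0,0,0,-0.1],
    [0,0,0,0,0],
    [0,0,0,0,0],
  ],
)

```text
clock: 20.4
position: [0.5087, -0.2382, 0.0664]
ee_rot: [0.275, 0.65, -0.276, 0.653]
ft_force: [1.4, -8.1, 0.2]
grip_width: 0.116
```

Request:
step_arm(
  increments=[
    [0,0,0,0,-0.1],
    [0,0,0,0,-0.1],
    [0,0,0,0,-0.1],
    [0,0,0,0,-0.1],
    [0,0,0,0,-0.1],
    [0,0,0,0,-0.1],
    [0,0,0,0,-0.1],
    [0,0,0,0,-0.1],
    [0,0,0,0,-0.1],
    [0,0,0,0,0],
    [0,0,0,0,0],
    [0,0,0,0,0],
  ],
)

```text
clock: 21.4
position: [0.5084, -0.2383, 0.0664]
ee_rot: [-0.531, -0.465, 0.531, -0.468]
ft_force: [1.2, -8.7, 1.9]
grip_width: 0.116
```

Request:
step_arm(
  increments=[
    [0.06,0,0,0,0],
    [0.06,0,0,0,0],
    [0.06,0,0,0,0],
    [0.06,0,0,0,0],
    [0.06,0,0,0.02,0],
    [0.06,0,0,0.04,0],
    [0.06,0,0,0.04,0],
    [0.06,0,0.01,0.04,0],
    [0.06,0,0.02,0.03,0],
    [0.06,0,0.02,0,0],
    [0.06,0,0,0,0],
    [0.06,0,0,0,0],
  ],
)

```text
clock: 22.4
position: [0.5079, -0.1843, 0.2351]
ee_rot: [0.53, 0.468, -0.53, 0.468]
ft_force: [0.2, -0.3, -0.1]
grip_width: 0.703
```

```bash
python3 - <<'E'
from h import *
pose(); p=camera("wrist"); np.savez("w7.npz",**p); gauge(p); key(p,.095); save("w7.png",p["color"],1.5)
E
```

```text
[ 0.5079 -0.1843  0.2351] yaw -0.1244 [ 0.2 -0.3 -0.1] 0.703
gauge circ 436.1 -222.6 29.5 npx 22 ptr 3.92 key 4.9
key n 414 (array([ 508.8, -234.1,   40.1,    8.1]), 82.98) (array([ 508.7, -235.6,   39.2,    8.2]), 82.98) [-1.693, -1.697]
```

View pics/w7.png

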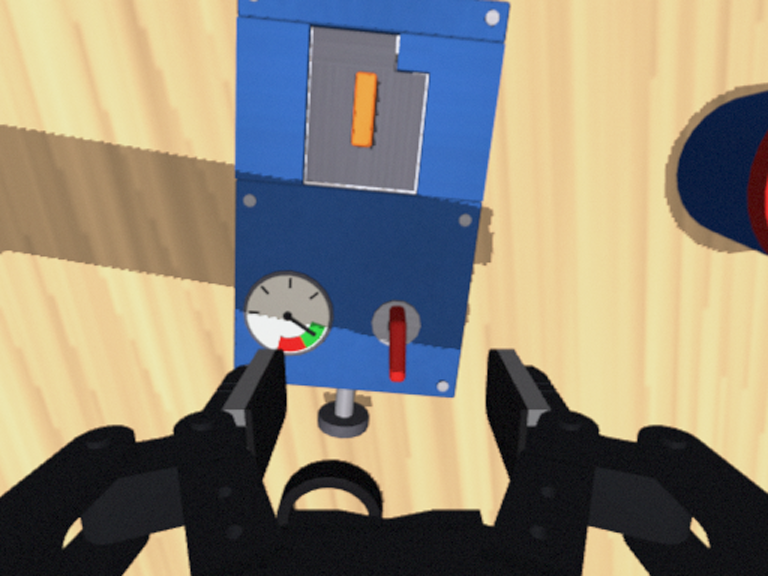

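The pointer tip at (315,334) is about 40% into the green band, well short of the red, and the cover is flush in the recess. The hand is clear, so I'm handing in.

```bash
python3 -c "
from h import *
print(ticket.hand_in()); pose()"
```

```text
the job is handed in; nothing more can be done
None
the job is handed in; nothing more can be done
```

The cover is back in the recess, the key is wound into the green band, and I handed the job in at about 22.5 s. The hand-in reports no verdict.

- **Cover:** I picked the dark cover with the orange rib, not the purple or turquoise look-alikes. I lowered it into the recess with its notch at the filled corner until contact at z = 0.054, then let go. A check after release put the plate at 49.4 mm, the same as the housing top, and level. A thin rim of the recess shows around the plate. I did not measure its offset in the recess after release.
- **Key:** I wound it in two strokes of about 1.85 rad each and let go. The last picture shows the pointer about 40% into the green band.
- **Estimates that disagreed:** My readings of the final key angle ranged from 4.4–4.5 (wing rotation) through 4.55–4.6 (pointer in the picture) to 4.9 (automatic pointer reading, probably disturbed by a shadow or the tick marks). All are inside 4.2–5.2.
- **Bystanders:** Nothing suggested that any were touched, but I did not re-measure their positions at the end.

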